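# Clamp the slide and hold the focus lever at four clicks

### The job

Swing the keeper bar of the microscope stand fully shut over the slide by its green knob until it snaps into its catch. Then move the red focus lever away from its rest position by exactly four clicks, never going on to a fifth, and finish while still holding it there: the lever is sprung and would run back if let go. Leave the bottle, the shell and the blue slide box where they are.

Things in the scene. Friction and masses are not known exactly. Their poses are not given: they have to be found in the camera images.
- stand: Fixed microscope stand: white base plate 240 (x) by 360 (y) by 16 mm. Origin: centre of its underside; x points away from the robot, y left, z up; positions (x, y) below are in this frame, mm, heights over the table. Black stage 75 by 120 at (56, 85), top 36. Column of diameter 16 at (107, 85), up to 251. Black blocks: catch 28 by 10 at (12, -62), its brass bolt at (12, -43), top 41; pawl 14 by 50 at (111, -115), top 38.
- tube_end (a point): Lower end of the upright white microscope tube over the slide, at stand (58, 85), 105 mm high with the lever at rest, 3 mm lower per click. Tube diameter 35 (43 at its black collar), its top about 130 mm above this point. Keep clear of it.
- keeper (a joint): Level flat aluminium keeper bar, 194 long, 16 wide, top 49 mm high, on an upright hinge. 0 = shut (along the stand's -y, on its stop); grows as the free end swings towards the robot (-x); limit 1.3 rad. At q the green knob is at hinge + 155 mm * (-sin q, -cos q), stand frame. Moves freely, stays where left; near 0.08 rad meets a spring catch (5 N at the knob), then snaps in and stays shut at 0 to 0.01.
- keeper_knob (a point): Top centre of the green upright knob on the keeper's free end: cylinder of diameter 16 mm, from 48.5 up to 102.5 mm over the table (this point).
- keeper_hinge (a point): Point on the keeper's upright hinge axis, at stand (20, 150), bar height.
- focus_lever (a joint): Level steel arm, 14 wide, top 49 mm high, on an upright pivot, red knob 110 mm out. 0 = rest stop; grows counter-clockwise from above (knob goes to the right); limit 1.14 rad. Click seats every 0.18 rad (20 mm of knob path): fourth at 0.72, fifth 0.90. At q the knob is at pivot + 110 mm * (cos(2.531+q), sin(2.531+q)), stand frame. A spring returns it to 0 from any click when let go.
- focus_knob (a point): Top centre of the red upright knob on the focus lever: cylinder of diameter 16 mm, from 49 up to 102 mm over the table (this point). The push needed along its path jumps from about 2 to about 7 N (8 N after the fourth) as it leaves a click seat, then eases steadily until it drops into the next seat.
- focus_pivot (a point): Point on the focus lever's upright pivot axis, at stand (40, -115), arm height.
- sample_bottle: Bystander: loose white plastic bottle, diameter 38, height 62 mm, standing beside the stand's left end. Origin at the centre of its underside.
- shell: Bystander: loose cream shell, diameter 48, height 17 mm, on the table in front of the stand. Origin at the centre of its underside.
- slide_box: Bystander: loose blue slide box 85 by 35 by 32 mm, beside the stand's right end. Origin at the centre of its underside.

How it is judged:
By the outcome, as a careful person would: the job done as asked, in the order asked, and still so for the second after the job is handed in, while the arm keeps its last pose, push and grip.
It also fails if it takes over 72 s, if anything falls off the work surface, if the arm or the gripper's body presses on something with over 40 N, if the wrist force passes 120 N, or if a joint passes its speed limit or range.

### The arm

A 6-joint arm with a two-finger parallel gripper is mounted at the origin on the work surface. World frame = base frame: x ahead of the robot, y to its left, z up, the work surface at z = 0. Lengths are in m, angles in rad, forces in N, time in s.
With the tool pointing down it reaches from about 0.225 to 0.875 m from the base axis. Payload 3.4 kg.
Tool frame: the origin (TCP) lies between the finger pads; the fingertips stand 8 mm ahead of it and the grasp point (between the pads) lies 11 mm behind it; z points along the fingers, y is the direction in which the jaws open and shut (so a half turn about z gives the same grasp; the last joint's range is limited). The gripper opens to 85 mm and grips with 20 to 120 N. Pads are 22 mm wide; open, the fingers measure 114 mm over their backs; the gripper's body (76 mm by 85 mm) begins 54 mm behind the grasp point. The pads swing forward as they close: fully open they stand 13 mm farther back than shut.
Start: joints at [-1.313, 0.276, 1.505, -0, 1.361, -0.121], TCP at [0.213, -0.534, 0.239] pointing down, gripper open.
Joint ranges: [-2.89, 2.89], [-0.75, 2.08], [0.22, 2.7], [-1.18, 4.32], [0.11, 2.71], [-2.7, 2.7]. Speed limits (rad/s): [2.57, 2.57, 3.14, 3.14, 3.14, 3.14].

### API

Orientations are given as a 3x3 rotation matrix whose columns are the frame's x, y, z axes.
In Python, from cell import telemetry, imaging, ctrl gives the robot as it stands.
- The arm moves only by the tool move_arm, never from a script. Its argument "series" is text: rows parted by semicolons, each of 5 numbers parted by spaces: the shift along the tool's x, y, z in mm, then the turn about the tool's z in degrees, then the gripper command: -1 is fully open, 1 is shut, values between are in proportion. In form: dx dy dz yaw hand; .... A call has exactly 5 rows; each row shifts and turns the commanded pose from where the row before left it, along the tool's axes as they then stand; what a row does not reach is not made up. A row lasts 1/12 s, in which the tool goes at most 41.7 mm and 7.16 degrees, less where a joint would pass 70% of its speed; a pose out of reach is approached as far as the arm can. A call is refused whole if a number of a shift passes 41.7 or a number of a turn 7.16, either way. A call with a gripper value outside its range is refused whole. The fingers move at their own pace and stop on an object; the grip force is fixed at half the most. Time passes only in rows, so rows that do not move let the fingers close, or fill a call up. It gives the time, the measured TCP pose, the force and the opening at its end, in the units of the state.
- telemetry.observe(): the state, without advancing time (a new reading comes with each control period).
- imaging.capture(name): name is "scene" or "top"; returns a dict with "frame" (384x512x3 uint8, blue, green, red), "depth" (384x512 float32, m along the optical axis (not along the pixel's ray), 0 where there is no reading), "mtx" (3x3 intrinsics, pixels), "D" ([k1, k2, p1, p2, k3] as OpenCV has them; the pictures are not rectified), "R" (3x3) and "t" (3): a world point X has camera coordinates R X + t. Camera axes: x right, y down, z forward; pixel columns grow to the right and rows downward; lengths in m; the calibration is good to about 2 mm. A picture is of the moment at which its call begins.
- ctrl.job_done(): hands the job in, once; it reports no verdict.
The state is a dict: "t": time; "joints": joint angles; "joint_velocities": joint speeds; "effort": joint torques, N m; "tool_pos": TCP position; "orientation": TCP orientation; "ft_force": force on the tool from outside, world axes, zero at the start; "moment": the same for the moment, N m; "width": finger opening in m.
Only numpy, scipy, OpenCV 4.12 (cv2) and the standard library are available. Lean on these libraries where they do the work, as an engineer would, in place of code of your own. Each camera call takes 0.05 s, during which the arm holds its last target. There are 200 camera calls.

## Working session

There is one attempt and no reset: what is moved stays moved. The work goes in short steps, Python scripts to look and compute and a tool call to move; the robot and the scene stay as the last step left them, time stands still between calls to the robot, and variables do not carry over. Pictures are saved under pics/ and viewed, about 8 in all and at most 12, crops included, and the job is handed in when it is done.

Besides the shell and the picture viewer there is one more tool, called after "Emit:" as name(argument=value, ...) on one line, values as JSON. move_arm: Moves the arm, as the interface text tells. Its arguments: {"type":"object","properties":{"series":{"type":"string"}},"required":["series"]}

```bash
mkdir -p pics
python3 - <<'E'
from cell import telemetry, imaging, ctrl
import cv2,numpy as np
s=telemetry.observe(); print({k:np.round(v,3).tolist() for k,v in s.items()})
for n in("scene","top"):
    c=imaging.capture(n); cv2.imwrite(f"pics/{n}0.png",c["frame"]); np.savez(f"{n}0.npz",**c)
    print(n,c["R"].round(3).tolist(),c["t"].round(3),c["D"])
a=[cv2.imread(f"pics/{n}0.png") for n in("scene","top")]
cv2.imwrite("pics/both.png",cv2.resize(np.vstack(a),(450,600)) if 0 else cv2.resize(np.hstack(a),(800,300)))
E
```

```text
{'t': 0.0, 'joints': [-1.313, 0.277, 1.506, -0.0, 1.361, -0.121], 'joint_velocities': [-0.001, -0.0, 0.001, 0.001, 0.001, -0.0], 'effort': [-0.002, -41.677, -24.58, -0.001, 0.011, -0.0], 'tool_pos': [0.212, -0.534, 0.238], 'orientation': [[0.929, 0.37, -0.001], [0.37, -0.929, 0.002], [0.0, -0.002, -1.0]], 'ft_force': [-0.04, 0.889, -0.614], 'moment': [-0.005, 0.01, -0.044], 'width': 0.085}
scene [[-0.698, 0.716, 0.006], [0.407, 0.403, -0.82], [-0.59, -0.569, -0.573]] [ 0.39  -0.178  1.358] [-0.06957525  0.          0.          0.          0.        ]
top [[-0.002, -1.0, 0.004], [-0.993, 0.001, -0.122], [0.122, -0.005, -0.993]] [0.014 0.6   1.02 ] [-0.0637182  0.         0.         0.         0.       ]
```

View pics/top0.png

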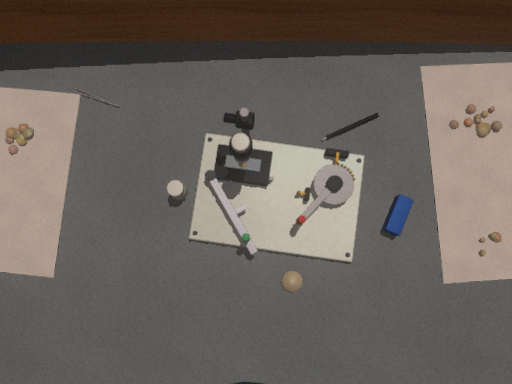

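View pics/scene0.png

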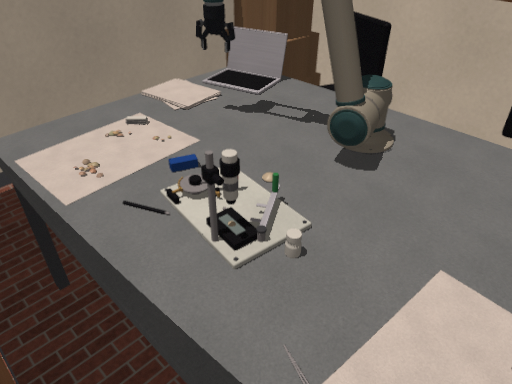

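The top view shows the plate with corners near (207,136), (363,156), (355,258) and (192,240). The green knob is at (246,237), red at (301,219), shell at (292,281), bottle at (177,190) and slide box at (399,215). The scene view confirms the layout.

```bash
cat > h.py <<'E'
import cv2,numpy as np
def ray(c,px,z):
    u=cv2.undistortPoints(np.array(px,float).reshape(-1,1,2),c["mtx"],c["D"]).reshape(-1,2)
    d=np.c_[u,np.ones(len(u))]@c["R"]; o=-c["R"].T@c["t"]
    return (o+d*((z-o[2])/d[:,2])[:,None])[:,:2]
def blob(c,col):
    h=cv2.cvtColor(c["frame"],cv2.COLOR_BGR2HSV); H,S,V=cv2.split(h)
    m={"g":(H>50)&(H<90)&(S>120),"r":((H<6)|(H>174))&(S>150)&(V>60),"b":(H>105)&(H<130)&(S>150)}[col]
    n,l,st,ce=cv2.connectedComponentsWithStats(m.astype(np.uint8))
    o=np.argsort(-st[1:,4])[:3]+1
    return [(st[i].tolist(),ce[i].round(1).tolist()) for i in o]
E
python3 - <<'E'
from h import *
c=dict(np.load("top0.npz")); s=dict(np.load("scene0.npz"))
h=cv2.cvtColor(c["frame"],cv2.COLOR_BGR2HSV)
m=((h[...,2]>140)&(h[...,1]<70)).astype(np.uint8); m[:,:185]=0;m[:,372:]=0;m[:130]=0;m[265:]=0
m=cv2.morphologyEx(m,cv2.MORPH_OPEN,np.ones((3,3)))
ct=max(cv2.findContours(m,0,2)[0],key=cv2.contourArea)
r=ray(c,ct.reshape(-1,2),.016)
b=cv2.minAreaRect((r*1000).astype(np.float32)); print("plate",b,cv2.boxPoints(b).round(1).tolist())
for n,k in(("top",c),("scene",s)):
  for col in"grb":
    print(n,col,[(x,ray(k,x[1],.1025).round(4).tolist()) for x in blob(k,col)])
print("shell,bottle",ray(c,[[292,281]],.01),ray(c,[[176,188]],.06))
print(c["mtx"],-c["R"].T@c["t"])
E
```

```text
plate ((603.892578125, -44.59400939941406), (327.1708068847656, 247.9714813232422), 81.86212921142578) [[458.0, -189.0], [703.5, -224.10000610351562], [749.7999877929688, 99.80000305175781], [504.29998779296875, 134.89999389648438]]
top g [(([245, 237, 4, 3, 8], [246.2, 238.2]), [[0.5151, 0.0359]]), (([243, 236, 2, 1, 2], [243.5, 236.0]), [[0.5195, 0.0413]]), (([243, 238, 1, 1, 1], [243.0, 238.0]), [[0.5155, 0.0422]])]
top r [(([299, 216, 6, 6, 30], [301.5, 218.7]), [[0.5539, -0.0747]])]
top b [(([386, 195, 26, 40, 539], [398.8, 214.6]), [[0.5618, -0.2714]])]
scene g [(([273, 173, 5, 19, 85], [275.2, 182.3]), [[0.5497, 0.067]])]
scene r []
scene b [(([169, 155, 29, 17, 348], [183.0, 162.6]), [[0.652, -0.1681]])]
shell,bottle [[ 0.42674058 -0.06144687]] [[0.62247976 0.18446636]]
[[492.96924942   0.         257.10791885]
 [  0.         492.96924942 199.90529769]
 [  0.           0.           1.        ]] [0.47101634 0.01854671 1.08529597]
```

Run:
```python
from h import *
c=dict(np.load("top0.npz"))
cv2.imwrite("pics/crop1.png",cv2.resize(c["frame"][125:275,180:380],(800,600),interpolation=cv2.INTER_CUBIC))
```

```text
(no output)
```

View pics/crop1.png

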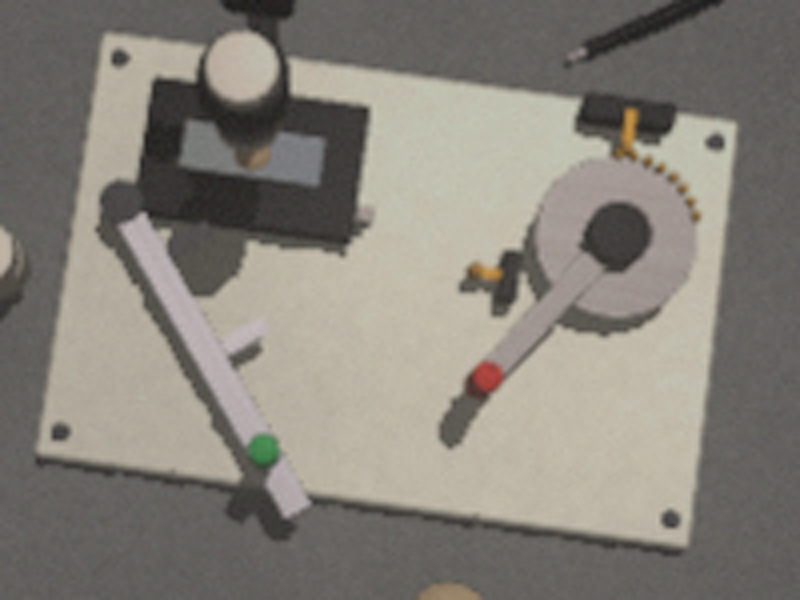

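The crop shows the plate corners at (103,33), (738,122), (688,548) and (38,455). The green top is at (264,449) and red at (487,378). The hinge cap is at (122,203) and the pivot cap at (618,235).

```bash
cat >> h.py <<'E'
def full(p): return (np.array(p,float)+.5)/4-.5+[180,125]
E
python3 - <<'E'
from h import *
c=dict(np.load("top0.npz"))
w=ray(c,full([[103,33],[738,122],[688,548],[38,455]]),.016)
loc=np.array([[120,180],[120,-180],[-120,-180],[-120,180]])/1000
A=loc-loc.mean(0);B=w-w.mean(0)
U,S,V=np.linalg.svd(A.T@B);R=(U@V).T
T=w.mean(0); print("th",np.arctan2(R[1,0],R[0,0]),"T",T,"res mm",((loc@R.T+T-w)*1000).round(1).tolist())
g=ray(c,full([[264,449]]),.1025)[0]; r=ray(c,full([[487,378]]),.102)[0]
for n,p in(("g",g),("r",r)): print(n,p,((p-T)@R*1000).round(1))
gl=(g-T)@R*1000-[20,150]; rl=(r-T)@R*1000-[40,-115]
print(np.hypot(*gl),np.arctan2(-gl[0],-gl[1]),np.hypot(*rl),np.arctan2(rl[1],rl[0])-2.531)
H=np.array([20,150])/1000@R.T+T;P=np.array([40,-115])/1000@R.T+T
print("hinge",H,"pivot",P)
np.savez("pose.npz",R=R,T=T)
E
```

```text
th -0.1420101661343705 T [ 0.61047387 -0.03121626] res mm [[1.8, 1.4], [1.4, -2.3], [-1.7, -2.0], [-1.5, 2.9]]
g [0.51771911 0.03702208] [-101.5   54.4]
r [ 0.55306035 -0.07452266] [-50.7 -51. ]
154.57044112553325 0.9041725652190564 111.0139160847851 -0.0038911433037407406
hinge [0.65150254 0.1144431 ] pivot [ 0.63379488 -0.15071994]
```

Emit:
move_arm(series="25 -21 0 0 -1;25 -21 0 0 -1;25 -21 0 0 -1;25 -21 0 0 -1;25 -21 0 0 -1")

```text
t: 0.52
tool_pos: [0.2902, -0.3889, 0.2388]
orientation: [[0.929, 0.369, -0.0], [0.369, -0.929, 0.001], [0.0, -0.001, -1.0]]
ft_force: [1.4, 0.0, 0.6]
width: 0.0855
```

Emit:
move_arm(series="25 -21 0 0 -1;25 -21 0 0 -1;25 -21 0 0 -1;25 -21 0 0 -1;25 -21 0 0 -1")

```text
t: 0.93
tool_pos: [0.3675, -0.245, 0.2391]
orientation: [[0.929, 0.369, -0.0], [0.369, -0.929, 0.0], [-0.0, -0.0, -1.0]]
ft_force: [0.2, -0.6, 0.5]
width: 0.0855
```

Emit:
move_arm(series="25 -21 0 0 -1;25 -21 0 0 -1;25 -21 0 0 -1;25 -21 0 0 -1;25 -21 0 0 -1")

```text
t: 1.35
tool_pos: [0.4448, -0.1013, 0.2391]
orientation: [[0.929, 0.37, -0.0], [0.37, -0.929, 0.0], [-0.0, -0.0, -1.0]]
ft_force: [0.2, -0.2, -0.2]
width: 0.0852
```

Emit:
move_arm(series="20 -15 0 -3 -1;20 -15 0 -3 -1;20 -15 0 -2 -1;10 -15 0 0 -1;0 0 0 0 -1")

```text
t: 1.77
tool_pos: [0.4815, -0.0159, 0.2388]
orientation: [[0.867, 0.498, -0.001], [0.498, -0.867, 0.002], [0.0, -0.002, -1.0]]
ft_force: [-0.1, -0.4, 0.2]
width: 0.0853
```

Emit:
move_arm(series="20 -10 0 0 -1;20 -10 0 0 -1;18 -8 0 0 -1;0 0 -1 0 -1;0 0 0 0 -1")

```text
t: 2.18
tool_pos: [0.5179, 0.0337, 0.2399]
orientation: [[0.868, 0.497, -0.001], [0.497, -0.868, -0.001], [-0.001, 0.0, -1.0]]
ft_force: [-0.3, 0.1, 0.3]
width: 0.0854
```

Emit:
move_arm(series="0 0 25 0 -1;0 0 25 0 -1;0 0 25 0 -1;0 0 25 0 -1;0 0 0 0 -1")

```text
t: 2.6
tool_pos: [0.5134, 0.0328, 0.1359]
orientation: [[0.869, 0.495, -0.011], [0.495, -0.869, -0.0], [-0.009, -0.005, -1.0]]
ft_force: [-1.2, 0.4, -1.0]
width: 0.0856
```

Run:
```python
from h import *
from cell import imaging,telemetry
s=imaging.capture("scene");c=imaging.capture("top")
print(telemetry.observe()["tool_pos"])
a=cv2.resize(s["frame"][100:260,150:330],(400,356),interpolation=cv2.INTER_CUBIC)
b=cv2.resize(c["frame"][125:285,180:360],(400,356),interpolation=cv2.INTER_CUBIC)
cv2.imwrite("pics/p2.png",np.hstack([a,b]))
```

```text
[0.51705861 0.0329778  0.14008935]
```

View pics/p2.png

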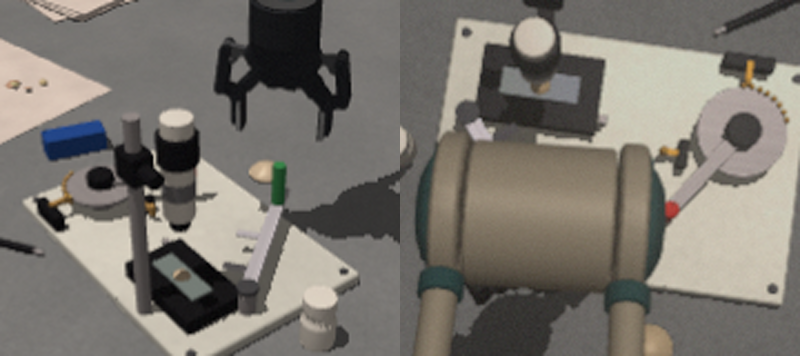

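The knob (scene half, 278,183) sits centred between the open fingers. Descending and gripping.

Emit:
move_arm(series="3 -3 15 0 -1;0 0 20 0 -1;0 0 20 0 -1;0 0 15 0 -1;0 0 0 0 -1")

```text
t: 3.12
tool_pos: [0.5183, 0.0376, 0.0697]
orientation: [[0.869, 0.495, -0.002], [0.495, -0.869, -0.0], [-0.002, -0.001, -1.0]]
ft_force: [0.2, -0.1, -0.4]
width: 0.0853
```

Emit:
move_arm(series="0 0 0 0 1;0 0 0 0 1;0 0 0 0 1;0 0 0 0 1;0 0 0 0 1")

```text
t: 3.53
tool_pos: [0.5198, 0.038, 0.0713]
orientation: [[0.869, 0.496, 0.002], [0.496, -0.869, -0.0], [0.002, 0.001, -1.0]]
ft_force: [-0.0, -0.6, 0.1]
width: 0.0255
```

Emit:
move_arm(series="0 0 0 0 1;0 0 0 0 1;0 0 0 0 1;0 0 0 0 1;0 0 0 0 1")

```text
t: 3.95
tool_pos: [0.5195, 0.0381, 0.071]
orientation: [[0.868, 0.496, 0.001], [0.496, -0.868, -0.0], [0.001, 0.001, -1.0]]
ft_force: [-0.9, -0.3, 6.3]
width: 0.0144
```

Emit:
move_arm(series="0.2 5.4 0 -2 1;0.4 10.8 0 -4 1;0.4 10.8 0 -4 1;0.4 10.8 0 -4 1;0.4 10.8 0 -4 1")

```text
t: 4.37
tool_pos: [0.5503, 0.0002, 0.0711]
orientation: [[0.67, 0.742, 0.001], [0.742, -0.67, 0.0], [0.001, 0.001, -1.0]]
ft_force: [0.5, 1.6, 5.3]
width: 0.015
```

```bash
cat >> h.py <<'E'
def report():
    from cell import telemetry
    z=np.load("pose.npz");R,T=z["R"],z["T"]; s=telemetry.observe(); p=np.array(s["tool_pos"]);O=np.array(s["orientation"])
    p=p-O[:,2]*.011
    l=(p[:2]-T)@R*1000; g=l-[20,150]; r=l-[40,-115]
    print("t",s["t"],"stand",l.round(1),"z",p[2].round(4),"jaw ang",np.arctan2(O[1,1],O[0,1]).round(3),"w",s["width"],"F",np.round(s["ft_force"],1),"M",np.round(s["moment"],2))
    print("keeper r,q",np.hypot(*g).round(1),np.arctan2(-g[0],-g[1]).round(4),"lever r,q",np.hypot(*r).round(1),((np.arctan2(r[1],r[0])-2.531+1)%(2*np.pi)-1).round(4))
    def to(x,y):
        d=np.r_[R@[x/1000,y/1000]+T-p[:2],0]
        return (O.T@d*1000).round(1)
    return s,O,to
E
python3 -c "
from h import *
report()"
```

```text
t 4.3667 stand [-64.   22.5] z 0.0821 jaw ang -0.735 w 0.01496359481380694 F [0.5 1.6 5.3] M [0.21 0.01 0.14]
keeper r,q 152.7 0.5829 lever r,q 172.5 -0.3126
```

Emit:
move_arm(series="0.4 10.8 0 -4 1;0.4 10.8 0 -4 1;0.4 10.8 0 -4 1;0.4 10.8 0 -4 1;0.4 10.8 0 -4 1")

```text
t: 4.78
tool_pos: [0.596, -0.0281, 0.071]
orientation: [[0.376, 0.926, 0.001], [0.926, -0.376, 0.001], [0.001, 0.001, -1.0]]
ft_force: [0.0, 3.0, 4.6]
width: 0.0147
```

Emit:
move_arm(series="0.1 5.4 0 -2 1;0.1 5.4 0 -2 1;0.1 5.4 0 -2 1;0 0 0 0 1;0 0 0 0 1")

```text
t: 5.2
tool_pos: [0.6113, -0.0332, 0.0711]
orientation: [[0.281, 0.96, 0.002], [0.96, -0.281, 0.0], [0.001, 0.002, -1.0]]
ft_force: [-0.8, 1.1, 5.9]
width: 0.0147
```

```bash
python3 -c "
from h import *
report()"
```

```text
t 5.2 stand [ 1.1 -1.9] z 0.0821 jaw ang -0.285 w 0.014652763500376342 F [-0.8  1.1  5.9] M [0.27 0.07 0.08]
keeper r,q 153.1 0.124 lever r,q 119.6 -0.6287
```

Emit:
move_arm(series="0 3 0 -1.1 1;0 3 0 -1.1 1;0 3 0 -1.1 1;0 3 0 -1.1 1;0 0 0 0 1")

```text
t: 5.62
tool_pos: [0.6221, -0.0358, 0.071]
orientation: [[0.206, 0.979, 0.0], [0.979, -0.206, 0.001], [0.001, -0.0, -1.0]]
ft_force: [-1.3, 2.1, 6.9]
width: 0.0146
```

Emit:
move_arm(series="0 2 0 -0.7 1;0 2 0 -0.7 1;0 2 0 -0.7 1;0 0 0 0 1;0 0 0 0 1")

```text
t: 6.03
tool_pos: [0.6293, -0.0371, 0.0711]
orientation: [[0.17, 0.985, 0.003], [0.985, -0.17, 0.001], [0.001, 0.003, -1.0]]
ft_force: [2.8, 3.6, 5.3]
width: 0.0145
```

```bash
python3 -c "
from h import *
report()"
```

```text
t 6.0333 stand [19.4 -3.2] z 0.0821 jaw ang -0.171 w 0.01446964378579671 F [2.8 3.6 5.3] M [ 0.54 -0.19  0.26]
keeper r,q 153.2 0.0037 lever r,q 113.7 -0.7783
```

Emit:
move_arm(series="0 1 0 0 1;0 1 0 0 1;0 0 0 0 1;0 0 0 0 1;0 0 0 0 1")

```text
t: 6.45
tool_pos: [0.6297, -0.0372, 0.071]
orientation: [[0.17, 0.985, 0.0], [0.985, -0.17, 0.001], [0.001, -0.0, -1.0]]
ft_force: [-0.9, 3.1, 6.8]
width: 0.0148
```

Emit:
move_arm(series="0 1 0 0 1;0 1 0 0 1;0 0 0 0 1;0 0 0 0 1;0 0 0 0 1")

```text
t: 6.87
tool_pos: [0.6307, -0.0373, 0.071]
orientation: [[0.17, 0.985, -0.002], [0.985, -0.17, 0.001], [0.001, -0.002, -1.0]]
ft_force: [-2.6, 3.7, 9.2]
width: 0.0146
```

Emit:
move_arm(series="0 2 0 0 1;0 2 0 0 1;0 0 0 0 1;0 0 0 0 1;0 0 0 0 1")

```text
t: 7.28
tool_pos: [0.6308, -0.0374, 0.0708]
orientation: [[0.17, 0.985, -0.009], [0.985, -0.17, 0.003], [0.001, -0.01, -1.0]]
ft_force: [-10.9, 4.0, 13.8]
width: 0.0145
```

Run:
```python
from h import *
report()
from cell import imaging
s=imaging.capture("scene");c=imaging.capture("top")
a=cv2.resize(s["frame"][140:260,150:330],(800,533),interpolation=cv2.INTER_CUBIC)
cv2.imwrite("pics/p3.png",a)
```

```text
t 7.2833 stand [21.1 -3.2] z 0.0818 jaw ang -0.171 w 0.014468183740384383 F [-10.9   4.   13.8] M [0.77 1.09 0.33]
keeper r,q 153.2 -0.0072 lever r,q 113.4 -0.7927
```

View pics/p3.png

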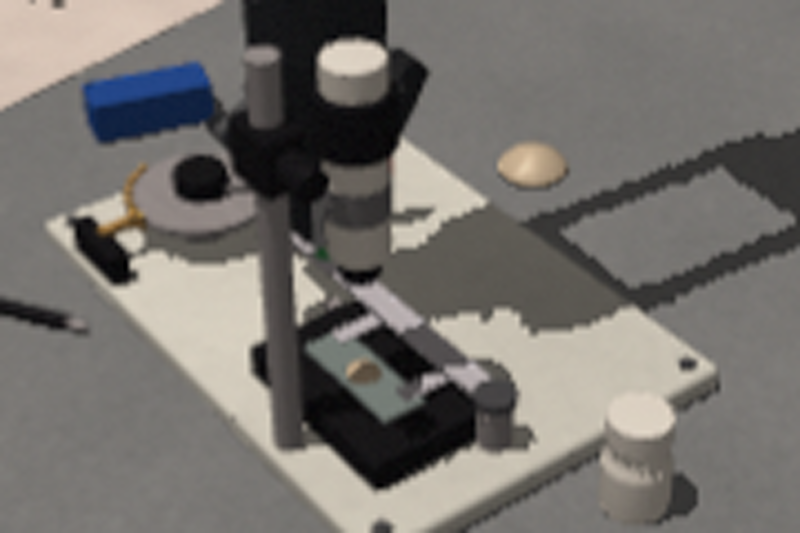

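The keeper bar lies along the stage over the slide and the knob is held at its stop, with 11 N of reaction. I'll relieve the push, release and lift.

Emit:
move_arm(series="0 -3 0 0 1;0 -3 0 0 1;0 0 0 0 -0.2;0 0 0 0 -0.2;0 0 0 0 -0.2")

```text
t: 7.8
tool_pos: [0.6292, -0.0384, 0.0695]
orientation: [[0.17, 0.985, -0.002], [0.985, -0.17, -0.0], [-0.001, -0.002, -1.0]]
ft_force: [0.4, -0.7, -0.4]
width: 0.0498
```

Emit:
move_arm(series="0 0 0 0 -0.2;0 0 0 0 -0.2;0 0 0 0 -0.2;0 0 -5 0 -0.2;0 0 -15 0 -0.2")

```text
t: 8.22
tool_pos: [0.6281, -0.038, 0.0884]
orientation: [[0.17, 0.985, -0.005], [0.985, -0.17, 0.001], [-0.0, -0.005, -1.0]]
ft_force: [-0.3, 0.5, -0.6]
width: 0.0511
```

Emit:
move_arm(series="0 0 -20 0 -0.2;0 0 -20 0 -0.2;0 0 -20 0 -0.2;0 0 0 0 -0.2;0 0 0 0 -0.2")

```text
t: 8.63
tool_pos: [0.6307, -0.0383, 0.1518]
orientation: [[0.17, 0.985, 0.003], [0.985, -0.17, -0.001], [-0.0, 0.003, -1.0]]
ft_force: [0.1, -0.2, 0.1]
width: 0.0509
```

Run:
```python
from h import *
s,O,to=report(); print(to(-50.1,-52))
```

```text
t 8.6333 stand [21.  -4.1] z 0.1628 jaw ang -0.171 w 0.05092679992513442 F [ 0.1 -0.2  0.1] M [-0.02 -0.03 -0.01]
keeper r,q 154.1 -0.0062 lever r,q 112.5 -0.7902
[-49.9 -69.6  -0.2]
```

Emit:
move_arm(series="-17 -24 0 0 -0.2;-17 -23 0 0 -0.2;-16 -23 0 0 -0.2;0 0 0 -7 -0.2;0 0 0 -7 -0.2")

```text
t: 9.05
tool_pos: [0.5497, -0.0757, 0.149]
orientation: [[-0.078, 0.997, -0.004], [0.997, 0.078, 0.001], [0.001, -0.004, -1.0]]
ft_force: [0.1, -0.1, -0.6]
width: 0.0514
```

Emit:
move_arm(series="0 0 0 -7 -0.2;0 0 0 -7 -0.2;0 0 0 -7 -0.2;0 0 0 -7 -0.2;0 0 0 -7 -0.2")

```text
t: 9.47
tool_pos: [0.5513, -0.0753, 0.1488]
orientation: [[-0.637, 0.771, -0.003], [0.771, 0.637, 0.001], [0.002, -0.002, -1.0]]
ft_force: [0.7, -0.6, -0.1]
width: 0.0511
```

Emit:
move_arm(series="0 0 0 -7 -0.2;0 0 0 0 -0.2;0 0 0 0 -0.2;0 0 0 0 -0.2;0 0 0 0 -0.2")

```text
t: 9.88
tool_pos: [0.5521, -0.0754, 0.1499]
orientation: [[-0.721, 0.693, -0.001], [0.693, 0.721, 0.0], [0.001, -0.0, -1.0]]
ft_force: [0.9, 0.0, 0.4]
width: 0.0511
```

Run:
```python
from h import *
from cell import imaging
s,O,to=report(); print(to(-50.1,-52),O.round(2).tolist())
c=imaging.capture("scene")
g=blob(c,"g");print(g)
h=c["frame"][110:230,150:310]
cv2.imwrite("pics/p4.png",cv2.resize(h,(800,600),interpolation=cv2.INTER_CUBIC))
```

```text
t 9.8833 stand [-51.5 -52. ] z 0.1609 jaw ang 0.805 w 0.05113155205273198 F [0.9 0.  0.4] M [-0.    0.04  0.04]
keeper r,q 214.3 0.3404 lever r,q 111.1 0.0079
[-1.2  0.9 -0. ] [[-0.72, 0.69, -0.0], [0.69, 0.72, 0.0], [0.0, -0.0, -1.0]]
[([221, 188, 2, 9, 10], [221.8, 191.7]), ([221, 184, 1, 1, 1], [221.0, 184.0])]
```

View pics/p4.png

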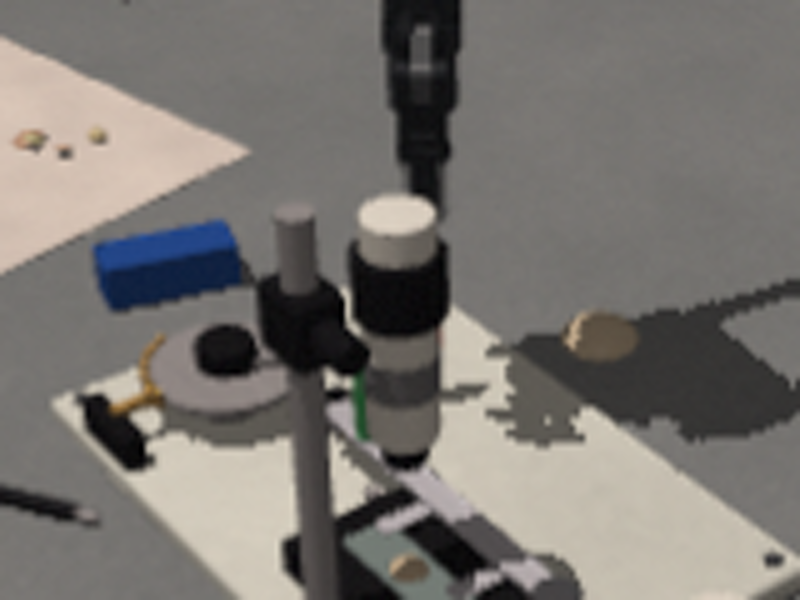

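The bar is shut: its green edge shows at crop (360,405) beside the tube. The gripper is over the red knob, mostly hidden behind the tube at about (440,330). Descending.

Emit:
move_arm(series="-1 1 20 0 -0.2;0 0 20 0 -0.2;0 0 20 0 -0.2;0 0 20 0 -0.2;0 0 0 0 -0.2")

```text
t: 10.35
tool_pos: [0.5509, -0.0747, 0.0668]
orientation: [[-0.721, 0.693, -0.007], [0.693, 0.721, 0.002], [0.007, -0.004, -1.0]]
ft_force: [-1.1, 0.1, -0.7]
width: 0.0512
```

Emit:
move_arm(series="0 0 0 0 1;0 0 0 0 1;0 0 0 0 1;0 0 0 0 1;0 0 0 0 1")

```text
t: 10.77
tool_pos: [0.5549, -0.0757, 0.0718]
orientation: [[-0.722, 0.692, 0.003], [0.692, 0.722, -0.001], [-0.003, 0.002, -1.0]]
ft_force: [0.4, 0.4, 3.3]
width: 0.0146
```

Emit:
move_arm(series="0 0 0 0 1;0 0 0 0 1;0 0 0 0 1;0 0 0 0 1;0 0 0 0 1")

```text
t: 11.18
tool_pos: [0.5549, -0.0757, 0.0717]
orientation: [[-0.722, 0.692, 0.003], [0.692, 0.722, -0.001], [-0.003, 0.002, -1.0]]
ft_force: [0.4, 0.2, 5.6]
width: 0.0146
```

Run:
```python
from h import *
s,O,to=report(); print(O.round(2).tolist())
z=np.load("pose.npz");R,T=z["R"],z["T"];s=dict(np.load("scene0.npz"))
for x,y in((20,-5),(8,-5),(20,-5.0)):
  w=R@[x/1000,y/1000]+T
  print(cv2.projectPoints(np.array([[*w,.1025],[*w,.05]]),cv2.Rodrigues(s["R"])[0],s["t"],s["mtx"],s["D"])[0].reshape(-1,2))
```

```text
t 11.1833 stand [-48.7 -51.9] z 0.0827 jaw ang 0.806 w 0.014614013954586136 F [0.4 0.2 5.6] M [-0.02  0.02 -0.02]
keeper r,q 213.2 0.3282 lever r,q 108.9 -0.0078
[[-0.72, 0.69, 0.0], [0.69, 0.72, -0.0], [-0.0, 0.0, -1.0]]
[[221.91371547 178.24727705]
 [222.73212494 195.29590466]]
[[225.90364637 176.64444334]
 [226.5949882  193.63925116]]
[[221.91371547 178.24727705]
 [222.73212494 195.29590466]]
```

Emit:
move_arm(series="-0.1 -4 0 -2.06 1;-0.1 -4 0 -2.06 1;-0.1 -4 0 -2.06 1;-0.1 -4 0 -2.06 1;-0.1 -4 0 -2.06 1")

```text
t: 11.6
tool_pos: [0.5429, -0.091, 0.0717]
orientation: [[-0.835, 0.551, 0.004], [0.551, 0.835, -0.0], [-0.003, 0.002, -1.0]]
ft_force: [2.5, 2.1, 5.1]
width: 0.0146
```

Emit:
move_arm(series="-0.1 -4 0 -2.06 1;-0.1 -4 0 -2.06 1;-0.1 -4 0 -2.06 1;-0.1 -4 0 -2.06 1;-0.1 -4 0 -2.06 1")

```text
t: 12.02
tool_pos: [0.5336, -0.1085, 0.0716]
orientation: [[-0.92, 0.393, 0.004], [0.393, 0.92, 0.0], [-0.004, 0.002, -1.0]]
ft_force: [2.2, 3.0, 5.5]
width: 0.0145
```

Run:
```python
from h import *
report()
```

```text
t 12.0167 stand [-65.2 -87.4] z 0.0826 jaw ang 1.167 w 0.014484516766873139 F [2.2 3.  5.5] M [ 0.56 -0.41 -0.08]
keeper r,q 252.2 0.3445 lever r,q 108.7 0.3539
```

Emit:
move_arm(series="-0.1 -4 0 -2.06 1;-0.1 -4 0 -2.06 1;-0.1 -4 0 -2.06 1;-0.1 -4 0 -2.06 1;-0.1 -4 0 -2.06 1")

```text
t: 12.43
tool_pos: [0.5277, -0.1274, 0.0716]
orientation: [[-0.975, 0.222, 0.004], [0.222, 0.975, 0.001], [-0.004, 0.002, -1.0]]
ft_force: [3.7, 5.1, 4.9]
width: 0.0147
```

Run:
```python
from h import *
report()
```

```text
t 12.4333 stand [ -68.4 -106.9] z 0.0826 jaw ang 1.347 w 0.014704038521400531 F [3.7 5.1 4.9] M [ 0.79 -0.42  0.01]
keeper r,q 271.7 0.3313 lever r,q 108.7 0.5361
```

Emit:
move_arm(series="-0.1 -4 0 -2.06 1;-0.1 -4 0 -2.06 1;-0.1 -4 0 -2.06 1;-0.1 -3 0 -2.06 1;0 0 0 0 1")

```text
t: 12.85
tool_pos: [0.5255, -0.1425, 0.0716]
orientation: [[-0.997, 0.081, 0.004], [0.081, 0.997, 0.0], [-0.004, 0.001, -1.0]]
ft_force: [0.6, 2.9, 5.7]
width: 0.0149
```

Run:
```python
from h import *
report()
```

```text
t 12.85 stand [ -68.4 -122.2] z 0.0826 jaw ang 1.489 w 0.014859724571064733 F [0.6 2.9 5.7] M [ 0.49 -0.3   0.05]
keeper r,q 286.2 0.314 lever r,q 108.6 0.677
```

Emit:
move_arm(series="0 -1 0 -0.5 1;0 -1 0 -0.5 1;0 -1 0 -0.5 1;0 0 0 0 1;0 0 0 0 1")

```text
t: 13.27
tool_pos: [0.5254, -0.1454, 0.0716]
orientation: [[-0.998, 0.056, 0.004], [0.056, 0.998, 0.0], [-0.004, 0.0, -1.0]]
ft_force: [2.2, 1.8, 5.7]
width: 0.0142
```

Run:
```python
from h import *
report()
```

```text
t 13.2667 stand [ -68.1 -125.1] z 0.0826 jaw ang 1.515 w 0.014234083916018412 F [2.2 1.8 5.7] M [ 0.45 -0.31 -0.01]
keeper r,q 288.9 0.3101 lever r,q 108.6 0.7038
```

Emit:
move_arm(series="0 -0.5 0 -0.2 1;0 -0.5 0 -0.2 1;0 0 0 0 1;0 0 0 0 1;0 0 0 0 1")

```text
t: 13.68
tool_pos: [0.5253, -0.1462, 0.0716]
orientation: [[-0.999, 0.049, 0.004], [0.049, 0.999, 0.0], [-0.004, 0.001, -1.0]]
ft_force: [2.2, 3.0, 6.1]
width: 0.0144
```

Run:
```python
from h import *
report()
```

```text
t 13.6833 stand [ -68.1 -125.9] z 0.0826 jaw ang 1.522 w 0.014404390529331049 F [2.2 3.  6.1] M [ 0.47 -0.32 -0.01]
keeper r,q 289.6 0.309 lever r,q 108.6 0.7112
```

Emit:
move_arm(series="0 -0.5 0 0 1;0 -0.5 0 0 1;0 0 0 0 1;0 0 0 0 1;0 0 0 0 1")

```text
t: 14.1
tool_pos: [0.5253, -0.1467, 0.0716]
orientation: [[-0.999, 0.049, 0.004], [0.049, 0.999, 0.001], [-0.004, 0.001, -1.0]]
ft_force: [2.3, 4.4, 5.3]
width: 0.0148
```

Run:
```python
from h import *
report()
from cell import imaging
s=imaging.capture("scene");c=imaging.capture("top")
a=cv2.resize(s["frame"][120:270,150:330],(400,333),interpolation=cv2.INTER_CUBIC)
b=cv2.resize(c["frame"][115:295,165:415],(400,333),interpolation=cv2.INTER_CUBIC)
cv2.imwrite("pics/p5.png",np.hstack([a,b]))
print(blob(s,"g")[:1],blob(s,"b")[:1],blob(c,"b")[:1])
```

```text
t 14.1 stand [ -68.  -126.4] z 0.0826 jaw ang 1.522 w 0.014750000222907074 F [2.3 4.4 5.3] M [ 0.63 -0.37  0.02]
keeper r,q 290.1 0.3084 lever r,q 108.6 0.7155
[([222, 192, 1, 5, 5], [222.0, 194.0])] [([169, 155, 29, 17, 347], [183.0, 162.6])] [([399, 195, 13, 8, 27], [405.3, 198.4])]
```

View pics/p5.png

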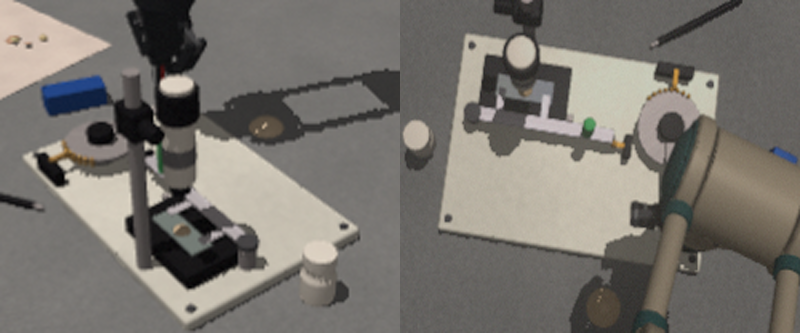

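The bar is straight into the catch, with its end at the brass bolt (620,145) and the green knob at (589,125). The bottle, shell and box have not moved. The push has risen from 1.8 to 4.4 N over about 1 mm of travel, which fits being seated at the fourth click at q≈0.72. That is well short of the 8 N needed to leave it. Handing in.

Run:
```python
from cell import ctrl
print(ctrl.job_done())
```

```text
the job is handed in; nothing more can be done
None
```

The keeper bar is shut in its catch, and the focus lever is held at its fourth click. I handed the job in at about 14 s of the 72 s allowed.

- **Keeper:** I gripped the green knob, swung it about 0.9 rad onto its stop, and let go. The stop pushed back with 11 N and the knob moved no further. The final top picture shows the bar straight, with its end at the bolt, and the green knob appears within about 1 px of the predicted shut position.
- **Focus lever:** I gripped the red knob and turned it to q ≈ 0.72, and I am still holding it there.
    - The gripper's position reads 0.7155, or about 0.723 after adding the 0.008 offset it showed at rest.
    - The push rose from 1.8 to 4.4 N over the last 1.3 mm, which fits the fourth seat (about 2 N to sit, 8 N to leave). The lever never came near 0.90.
- **Bystanders:** the slide box is at the same pixels in the scene view as at the start. The bottle and shell look unmoved in the last picture; I did not measure them.

Two limits on these checks: corner residuals in the stand fit were 2–3 mm, and I did not measure the tube's drop separately to confirm the click count. The arm hid the red knob from the top camera at the end, so the lever angle comes from gripper position and force alone.

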